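Refit the lathe's speed knob and hold it down at zero

TASK

The pointer knob has come off the lathe's speed-control box. Pick it up, turn it so that the flat in its bore matches the flat of the D-shaped spindle as it stands, and slide it on; press it all the way down against the sprung collar and turn it anticlockwise to the zero stop. Finish still holding the knob pressed fully down at zero, because I will tighten its grub screw while you hold it; leave everything else on the bench where it is.

Things in the scene. Friction and masses are not known exactly. Their poses are not given: they have to be found in the camera images.
- pointer_knob: black speed knob standing bore down on the bench. Origin: centre of its underside; z up its axis, +x the way its pointer points. Skirt 56 mm across, 6 mm high; hub 40 mm across up to z = 22 mm; bar grip on top (see knob_grip). Bore: a D open below, 16 mm across, 20.5 mm deep, its flat 4.2 mm from the axis on the pointer (+x) side, where the small grub screw sits in the hub. About 70 g
- knob_grip (a point): middle of the knob's bar grip: on its axis, 33 mm above its underside. The bar runs along the knob's x, 18 mm wide (y), parallel-sided from x = -22 to 18 mm, then a pointed nose at +x with a white line on top. It stands on the wider hub, from 22 to 44 mm above the underside: the fingertips fit beside it down to 23 mm, there they meet the hub
- control_box: grey speed-control box, fixed to the bench, 160 mm (x) by 120 mm (y), top panel 52 mm above the bench; origin under its centre, +x its rear. The spindle stands 28 mm in front (-x) of the centre, on a dial plate with scale marks; the thickest mark, 135 degrees from +x towards +y (front left), is zero. Emergency stop, 25 mm high, at x = 51, y = 26 mm; low rocker switch beside it
- spindle_tip (a point): centre of the top end of the bare steel D spindle, 22 mm above the panel, 74 mm above the bench, turning with it: z up, +x towards its flat. 14 mm across, flat 3.5 mm from the axis, top 3 mm tapered as a lead-in: the knob goes on within about 1 mm and 6 degrees (half a turn off will not go on). At the zero stop the flat faces the zero mark
- spindle (a joint): angle of the spindle in rad, growing clockwise from above; 0 is the zero stop (a hard stop), 4.71 the other end. Starts 0.5 to 1.1. Stiff to turn (about 0.04 N m), stays where it is left; the fitted knob has 5 to 10 degrees of play on it each way, so turn the pointer a little past the zero mark to bring the spindle up to its stop
- collar (a joint): travel in m of the brass spring collar (37 mm across) round the foot of the spindle: 0 up, top 7.5 mm above the panel; 0.005 down on its stop, top 2.5 mm above the panel. Pushes back with 4 N at first, 9 N fully down, and lifts the knob again if let go. The knob's underside bears on it: fully down the knob's origin is 2.5 mm above the panel, 19.5 mm below the spindle's top
- faceplate: grey lathe faceplate, a flanged ring 82 mm across, 26 mm high; origin under its centre
- live_centre: steel lathe centre standing on its 42 mm flange, 88 mm high; origin under its centre
- wax_tin: round flat tin with a lid, 79 mm across, 34 mm high; origin under its centre
- tape_measure: tape measure standing on edge, 36 x 83 x 63 mm; origin under its centre

How it is judged:
By the outcome, as a careful person would: the job done as asked, in the order asked, and still so for the second after the job is handed in, while the arm keeps its last pose, push and grip.
It also fails if it takes over 45 s, if anything falls off the work surface, if the arm or the gripper's body presses on something with over 40 N, if the wrist force passes 120 N, or if a joint passes its speed limit or range.

ROBOT

A 6-joint arm with a two-finger parallel gripper is mounted at the origin on the work surface; the furniture and walls round the work are solid. World frame = base frame: x ahead of the robot, y to its left, z up, the work surface at z = 0. Lengths are in m, angles in rad, forces in N, time in s.
With the tool pointing down it reaches from about 0.4 to 0.925 m from the base axis. Payload 3.4 kg.
Tool frame: the origin (TCP) lies on the centre line of the jaws, within the pads' length; the fingertips stand robot.tcp_to_tips ahead of it and the grasp point (between the pads) lies 8 mm behind it (robot.tcp_to_tips is the distance from the TCP to the fingertips, in m); z points along the fingers, y is the line along which they close (so a half turn about z gives the same grasp; the last joint's range is limited). The gripper opens to 85 mm and grips with 20 to 120 N. Pads are 22 mm wide; open, the fingers measure 114 mm over their backs; the gripper's body (76 mm by 85 mm) begins 54 mm behind the grasp point. The pads swing forward as they close: fully open they stand 13 mm farther back than shut.
Start: joints at [-1.399, 0.307, 1.506, -0, 1.328, -0.073], TCP at [0.139, -0.558, 0.242] pointing down, gripper open.
Joint ranges: [-3.12, 3.12], [-1.05, 2.28], [0.14, 2.33], [-1.42, 4.57], [0.1, 2.73], [-2.68, 2.68]. Speed limits (rad/s): [2.57, 2.57, 3.14, 3.14, 3.14, 3.14].

INTERFACE

Orientations are given as a unit quaternion [x, y, z, w].
In Python, from cell import robot gives the robot as it stands. The module is installed in compiled form; this text tells all that it offers.
- The arm moves only by the shell command python3 -m pendant 'ROWS' [FORCE]. ROWS is a JSON list of rows, 1 to 12 of them, each written [[dx, dy, dz], [rx, ry, rz], opening]: dx, dy, dz in shares of the most that a row can go, 1 being 62.5 mm, then a rotation vector rx, ry, rz in shares of 2 pi rad (1.0 is 2 pi rad), then the opening from 0.0 (shut) to 1.0 (fully open); each row shifts and turns the commanded pose from where the row before left it, along the tool's axes as they then stand; what a row does not reach is not made up. A row lasts 1/8 s, in which the tool goes at most 0.0625 m and 0.188 rad, less where a joint would pass 70% of its speed; a pose out of reach is approached as far as the arm can. The fingers move at their own pace and stop on an object; FORCE is the grip in N (left out, the last holds). Time passes only in rows, so rows that do not move let the fingers close. It prints the time, the measured TCP pose, the force, the opening and the grip force at its end. Input that does not fit is refused with a message, and nothing moves.
- robot.read_state(): the state, without advancing time (a new reading comes with each control period).
- robot.snapshot(name): name is "scene" or "top" or "wrist"; returns the picture (480x640x3 uint8, red, green, blue); there is no depth.
- robot.camera_params(name): a dict with "fov_y" (degrees; the focal length in pixels is half the picture's height over the tangent of half this angle, whatever the lens; pixels are square), "cx", "cy" (the principal point, pixels), "position" and "orientation" of the camera in the world. Camera axes: x right, y up, looking along -z (the intrinsics and any distortion apply to the point x, -y, -z); pixel columns grow to the right and rows downward; lengths in m; the calibration is good to about 2 mm. The wrist camera is an equidistant fisheye: a pixel r from the principal point sees the ray r / f radians off the axis. A picture is of the moment at which its call begins: read the wrist's pose just before it. camera_params takes no time and is no camera call; for the wrist camera it gives the pose at the moment of the call.
- robot.close_job(): hands the job in; it is judged then, once.
The state is a dict: "time": time; "q": joint angles; "dq": joint speeds; "tau": joint torques, N m; "tcp_pos": TCP position; "eef_rot": TCP orientation; "contact_force": force on the tool from outside, world axes, zero at the start; "moment": the same for the moment, N m; "gripper_width": opening from 0.0 (shut) to 1.0 (fully open); "finger_force": force on a finger pad.
Only numpy, scipy, OpenCV 4.12 (cv2) and the standard library are available. Lean on these libraries where they do the work, as an engineer would, in place of code of your own. Each camera call takes 0.05 s, during which the arm holds its last target. There are 200 camera calls.

## Working session

There is one attempt and no reset: what is moved stays moved. The work goes in short steps, Python scripts to look and compute and a shell command to move; the robot and the scene stay as the last step left them, time stands still between calls to the robot, and variables do not carry over. Pictures are saved under pics/ and viewed, at most 14 in all, crops included, and the job is handed in when it is done.

```bash
mkdir -p pics; cat > h.py <<'E'
from cell import robot
import numpy as np, cv2
from scipy.spatial.transform import Rotation as R
def ray(cam,u,v,p=None):
    p=p or robot.camera_params(cam)
    f=240/np.tan(np.radians(p["fov_y"])/2)
    x,y=(u-p["cx"])/f,(v-p["cy"])/f
    if cam=="wrist":
        r=np.hypot(x,y); s=np.sin(r)/r if r>1e-9 else 1
        d=np.array([x*s,-y*s,-np.cos(r)])
    else: d=np.array([x,-y,-1.])
    return np.array(p["position"]),R.from_quat(p["orientation"]).apply(d)
def onz(cam,u,v,z,p=None):
    o,d=ray(cam,u,v,p); return o+d*(z-o[2])/d[2]
def proj(cam,X,p=None):
    p=p or robot.camera_params(cam)
    f=240/np.tan(np.radians(p["fov_y"])/2)
    c=R.from_quat(p["orientation"]).inv().apply(np.array(X)-p["position"])
    x,y,z=c[0],-c[1],-c[2]
    if cam=="wrist":
        r=np.hypot(x,y);t=np.arctan2(r,z); k=t/r if r>1e-9 else 1/z
        return np.array([p["cx"]+f*x*k,p["cy"]+f*y*k])
    return np.array([p["cx"]+f*x/z,p["cy"]+f*y/z])
def snap(cam,name):
    im=robot.snapshot(cam); cv2.imwrite(f"pics/{name}.png",im[:,:,::-1]); return im
E
python3 - <<'E'
from h import *
for c in("top","scene","wrist"):
    snap(c,c+"0"); print(c,robot.camera_params(c))
print(robot.tcp_to_tips,robot.read_state())
E
```

```text
top {'fov_y': 51.11704896995708, 'cx': 321.39830819541345, 'cy': 237.46812958120836, 'position': array([ 0.40221892, -0.04587159,  0.91966325]), 'orientation': array([ 0.03193607, -0.05600401, -0.6964846 ,  0.71466974])}
scene {'fov_y': 43.40317758808866, 'cx': 315.23939860748476, 'cy': 247.28901159130513, 'position': array([-0.17866924, -0.55177704,  0.48477143]), 'orientation': array([ 0.47871414, -0.2446156 , -0.39099085,  0.74707572])}
wrist {'fov_y': 65.70646984690485, 'cx': 324.5543964845, 'cy': 237.7911446779665, 'position': array([ 0.21789103, -0.53669135,  0.37227122]), 'orientation': array([-0.12675642,  0.10039308, -0.60707147,  0.77802202])}
0.011 {'time': 0.15, 'q': array([-1.39947518e+00,  3.07455717e-01,  1.50732930e+00,  2.95119071e-05,
        1.32843035e+00, -7.35131603e-02]), 'dq': array([-0.00072645, -0.00106163, -0.00318713,  0.000256  , -0.00071328,
        0.00033445]), 'tau': array([ 1.27839576e-03, -4.57976282e+01, -2.52219379e+01, -5.46075654e-06,
        8.46765615e-03,  1.12644251e-06]), 'tcp_pos': array([ 0.13927136, -0.55736603,  0.24157801]), 'eef_rot': array([ 9.92516480e-01,  1.22108060e-01, -2.53580636e-05, -8.11086232e-04]), 'contact_force': array([-0.15928093,  0.9093854 , -0.09213425]), 'moment': array([0.06388178, 0.00190785, 0.0177341 ]), 'finger_force': 0.0, 'gripper_width': 1.0004201541895648}
```

View pics/top0.png

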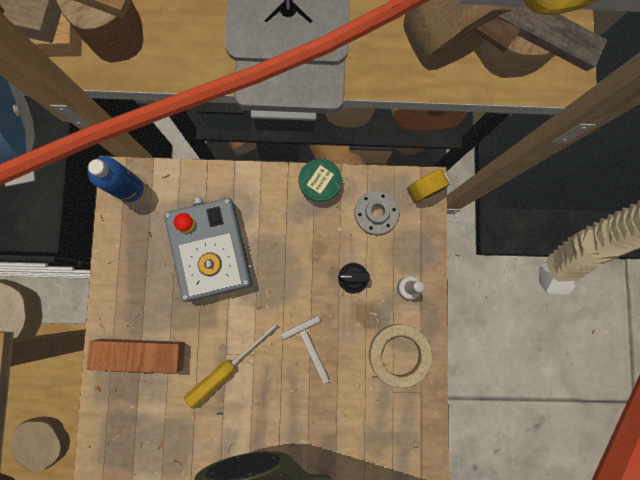

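View pics/scene0.png

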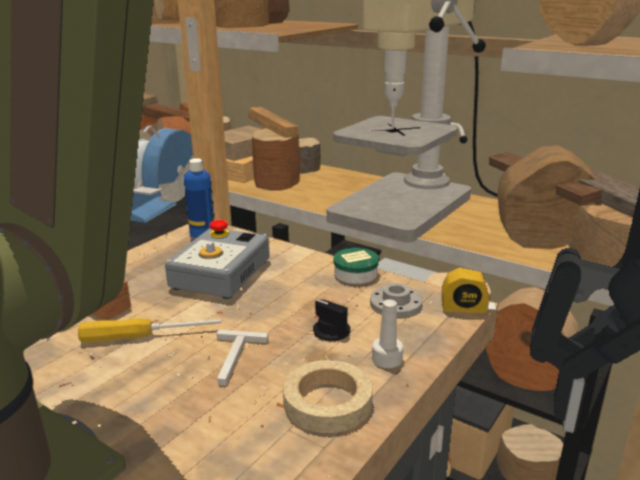

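The top view shows the knob at about (353,277) with its white line pointing left, the box centred at (208,250), and the spindle at (209,264). The live centre is at (411,288). The scene view agrees. I'll zoom in on the knob and the spindle.

```bash
python3 - <<'E'
from h import *
im=cv2.imread("pics/top0.png")
a=cv2.resize(im[245:310,320:385],(400,400),interpolation=cv2.INTER_CUBIC)
b=cv2.resize(im[235:295,180:240],(400,400),interpolation=cv2.INTER_CUBIC)
cv2.imwrite("pics/z0.png",np.hstack([a,b]))
print("knob",onz("top",353,277,.044),"spindle",onz("top",209,264,.074))
hsv=cv2.cvtColor(im,cv2.COLOR_BGR2HSV)
p=[onz("top",u,v,.052)for u,v in((165,214),(232,199),(249,294),(184,301))];print(np.round(p,3))
print("lc",onz("top",417,287,.088),onz("top",408,289,.0))
print("red",onz("top",184,222,.077))
E
```

```text
knob [ 0.44418007 -0.1312879   0.044     ] spindle [0.45837813 0.1137579  0.074     ]
[[0.545 0.198 0.052]
 [0.575 0.084 0.052]
 [0.41  0.047 0.052]
 [0.396 0.157 0.052]]
lc [ 0.42817305 -0.23389627  0.088     ] [ 0.42685588 -0.23715125  0.        ]
red [0.52779071 0.15856293 0.077     ]
```

View pics/z0.png

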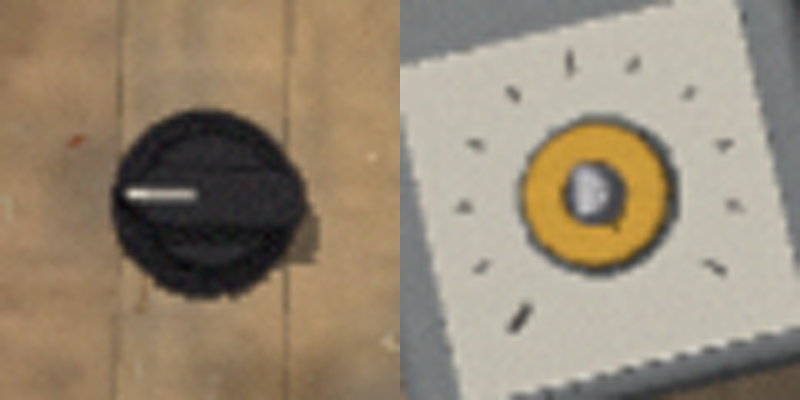

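The knob's pointer faces world +y. The zero mark is at the lower left of the dial, at about 148° in world axes, and the spindle's flat appears to face left. Next I'll work out wrist-camera viewing poses.

```bash
cat >> h.py <<'E'
def state():
    s=robot.read_state(); T=R.from_quat(s["eef_rot"]); x=T.apply([1,0,0]); return s,T,np.degrees(np.arctan2(x[1],x[0]))
def to(target,yaw=None):
    s,T,y=state()
    print("pos",np.round(s["tcp_pos"],4),"yaw %.2f"%y,"d_tool",np.round(T.inv().apply(np.array(target)-s["tcp_pos"]),4), "rz",None if yaw is None else round(np.radians(y-yaw),4))
E
python3 - <<'E'
from h import *
s,T,y=state(); p=robot.camera_params("wrist")
off=T.inv().apply(p["position"]-s["tcp_pos"]); d=T.inv().apply(ray("wrist",p["cx"],p["cy"])[1])
print("cam off",off,"dir",d,y)
for n,X,h,yaw in(("knob",[.444,-.131,.044],.20,90),("sp",[.456,.114,.074],.22,90)):
    # tcp so that X lies on camera axis, h = tcp z
    Ry=R.from_euler("z",yaw,degrees=True)*R.from_euler("x",180,degrees=True)
    o=Ry.apply(off);dd=Ry.apply(d); k=(X[2]-(h+o[2]))/dd[2]
    t=np.array(X)-o-dd*k; print(n,t,"dist",k); to([t[0],t[1],h],yaw)
E
```

```text
cam off [ 0.08130579 -0.00121285 -0.13067941] dir [-3.19271839e-01 -5.36923911e-04  9.47663023e-01] 14.027558589645107
knob [ 0.44537528 -0.11572224  0.2       ] dist 0.30251196829409205
pos [ 0.1393 -0.5574  0.2416] yaw 14.03 d_tool [ 0.404  -0.3542  0.0422] rz -1.326
sp [0.45736961 0.12590872 0.22      ] dist 0.2919596941631485
pos [ 0.1393 -0.5574  0.2416] yaw 14.03 d_tool [ 0.4742 -0.5858  0.0226] rz -1.326
```

Units first: shifts go in shares of 62.5 mm and turns go in shares of 2 pi rad. So 0.046 m is 0.736, -0.039 m is -0.624.

```bash
python3 -m pendant '[[[0.48, -0.416, 0.064], [0, 0, 0], 1], [[0.704, -0.624, 0.064], [0, 0, 0], 1], [[0.736, -0.64, 0.064], [0, 0, 0], 1], [[0.736, -0.64, 0.064], [0, 0, 0], 1], [[0.736, -0.64, 0.064], [0, 0, 0], 1], [[0.736, -0.64, 0.064], [0, 0, 0], 1], [[0.736, -0.64, 0.064], [0, 0, 0], 1], [[0.704, -0.624, 0.064], [0, 0, 0], 1], [[0.576, -0.48, 0.064], [0, 0, 0], 1], [[0.32, -0.32, 0.064], [0, 0, 0], 1]]' && python3 -m pendant '[[[0, 0, 0.08], [0, 0, -0.0264], 1], [[0, 0, 0.08], [0, 0, -0.0264], 1], [[0, 0, 0.08], [0, 0, -0.0264], 1], [[0, 0, 0.08], [0, 0, -0.0264], 1], [[0, 0, 0.08], [0, 0, -0.0264], 1], [[0, 0, 0.08], [0, 0, -0.0264], 1], [[0, 0, 0.08], [0, 0, -0.0264], 1], [[0, 0, 0.08], [0, 0, -0.0264], 1], [[0, 0, 0], [0, 0, 0], 1]]'
python3 - <<'E'
from h import *
im=snap("wrist","w1"); to([.445,-.116,.16],90); print(robot.read_state()["time"], proj("wrist",[.444,-.131,.044]),proj("wrist",[.456,.114,.074]))
E
```

```text
time: 1.4
tcp_pos: [0.4466, -0.1145, 0.2021]
eef_rot: [0.992, 0.123, 0.0, -0.0]
contact_force: [1.4, -0.7, 0.4]
gripper_width: 0.999
finger_force: 0.0
time: 2.52
tcp_pos: [0.445, -0.1163, 0.1618]
eef_rot: [0.707, 0.707, -0.0, -0.001]
contact_force: [-0.2, 0.9, -0.4]
gripper_width: 0.998
finger_force: 0.0
pos [ 0.4452 -0.1164  0.1621] yaw 89.94 d_tool [ 0.0004 -0.0002  0.0021] rz -0.0011
2.575 [324.50944924 256.42327537] [ 343.69530736 -102.61904778]
```

View pics/w1.png

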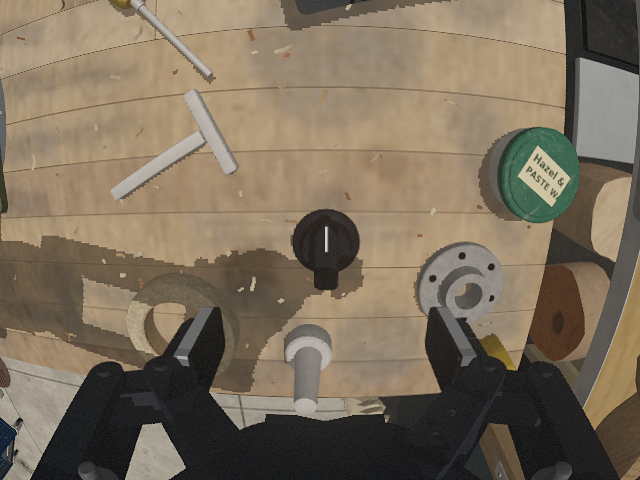

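The wrist view shows the knob skirt around (326,242), its white line from (326,227) to (326,251), and the bar tail at (326,288). The live centre is near (308,350). I'll measure the line and the skirt by casting rays.

```bash
cat >> h.py <<'E'
def fitcirc(P):
    A=np.c_[2*P,np.ones(len(P))]; s=np.linalg.lstsq(A,(P**2).sum(1),rcond=None)[0]
    return s[:2],np.sqrt(s[2]+s[:2]@s[:2])
E
python3 - <<'E'
from h import *
im=cv2.imread("pics/w1.png"); p=robot.camera_params("wrist")
g=im.max(2); sub=g[215:262,305:350]
v,u=np.where((sub>110)); u=u+305;v=v+215
P=np.array([onz("wrist",a,b,.044,p)[:2] for a,b in zip(u,v)])
vx=cv2.fitLine(P.astype(np.float32),2,0,.001,.001).ravel(); print(len(u),"line dir",np.degrees(np.arctan2(vx[1],vx[0])),"mean",P.mean(0),P.min(0),P.max(0))
m=((g<60).astype(np.uint8)); m[:200]=0;m[295:]=0;m[:,:280]=0;m[:,370:]=0
n,l,st,c=cv2.connectedComponentsWithStats(m); i=1+st[1:,4].argmax(); print(st[i])
cn=max(cv2.findContours((l==i).astype(np.uint8),0,1)[0],key=len)[:,0]
for sel,z,nm in(((cn[:,1]<255),.003,"skirt"),):
    Q=np.array([onz("wrist",a,b,z,p)[:2] for a,b in cn[sel]]); print(nm,fitcirc(Q))
T=cn[cn[:,1]>280]; Q=np.array([onz("wrist",a,b,.044,p)[:2] for a,b in T]); print("tail",Q.min(0),Q.max(0),Q[:,0].mean())
# side edges of tail
for z in (.044,):
  for r in range(272,288,3):
    row=np.where(l[r]==i)[0]; print(r,row.min(),row.max(),onz("wrist",row.min()-.5,r,z,p)[:2],onz("wrist",row.max()+.5,r,z,p)[:2])
E
```

```text
85 line dir 66.850815 mean [ 0.44614056 -0.11595856] [ 0.4304941  -0.12683435] [ 0.46103738 -0.10019486]
[ 293  210   66   80 3609]
skirt (array([ 0.44473254, -0.13397903]), np.float64(0.02714891072758773))
tail [ 0.4361749  -0.15714179] [ 0.4532623  -0.15053054] 0.4448992492474977
272 314 337 [ 0.43594238 -0.14324883] [ 0.45348826 -0.14325684]
275 314 337 [ 0.43591361 -0.14565854] [ 0.45351833 -0.14566669]
278 314 337 [ 0.43588428 -0.14808588] [ 0.45354902 -0.14809417]
281 314 337 [ 0.43585437 -0.15053136] [ 0.45358037 -0.15053981]
284 314 337 [ 0.43582387 -0.15299553] [ 0.45361237 -0.15300412]
287 315 335 [ 0.43653703 -0.155477  ] [ 0.45215637 -0.1554826 ]
```

In the tool's units: 0.052 m is 0.832, 0.05 m is 0.8.

```bash
python3 -m pendant '[[[0.48, 0.032, 0], [0, 0, 0], 1], [[0.8, 0.048, 0], [0, 0, 0], 1], [[0.832, 0.048, 0], [0, 0, 0], 1], [[0.8, 0.048, 0], [0, 0, 0], 1], [[0.48, 0.016, 0], [0, 0, 0], 1], [[0.16, 0, 0], [0, 0, 0], 1], [[0, 0, 0], [0, 0, 0], 1], [[0, 0, 0], [0, 0, 0], 1]]'
python3 - <<'E'
from h import *
im=snap("wrist","w2"); print(robot.read_state()["time"], proj("wrist",[.456,.114,.074]))
b=im[170:320,225:425,::-1]; cv2.imwrite("pics/w2z.png",cv2.resize(b,(800,600),interpolation=cv2.INTER_CUBIC))
E
```

```text
time: 3.58
tcp_pos: [0.457, 0.1045, 0.1623]
eef_rot: [0.707, 0.707, -0.0, 0.0]
contact_force: [1.4, 1.1, 0.5]
gripper_width: 0.996
finger_force: 0.0
3.625 [324.72892091 237.66018537]
```

View pics/w2z.png

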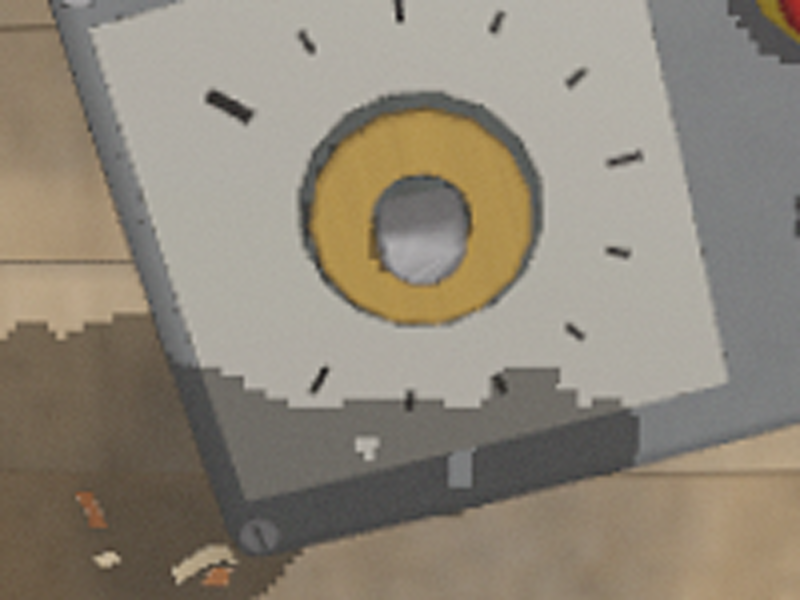

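The crop shows the brass collar centred near (422,215) and the thick zero mark at (230,105). The spindle's bright D-shaped top is at (422,255), and its grey flat faces image-up, so the flat points at about 96° in world axes. Now I'll measure it properly.

```bash
python3 - <<'E'
from h import *
im=cv2.imread("pics/w2.png"); p=robot.camera_params("wrist")
hsv=cv2.cvtColor(im,cv2.COLOR_BGR2HSV)
m=cv2.inRange(hsv,(10,90,80),(35,255,255)); m[:180]=0;m[270:]=0;m[:,:290]=0;m[:,370:]=0
cn=max(cv2.findContours(m,0,1)[0],key=cv2.contourArea)[:,0]
Q=np.array([onz("wrist",a,b,.0595,p)[:2] for a,b in cn]); print("collar",fitcirc(Q))
# zero mark
g=cv2.cvtColor(im,cv2.COLOR_BGR2GRAY)
k=(g[185:205,270:295]<80).astype(np.uint8); v,u=np.where(k); print("zero px",u.mean()+270,v.mean()+185,len(u)); Z=onz("wrist",u.mean()+270,v.mean()+185,.0525,p)[:2]
c=fitcirc(Q)[0]; print("zero dir",np.degrees(np.arctan2(*(Z-c)[::-1])))
np.set_printoptions(linewidth=200); print(g[211:244,316:346])
big=cv2.resize(im[208:246,312:350],(600,600),interpolation=cv2.INTER_NEAREST);cv2.imwrite("pics/sp.png",big)
E
```

```text
collar (array([0.45935342, 0.11843666]), np.float64(0.0180163064748757))
zero px 281.74285714285713 196.0 35
zero dir 151.28203552512534
[[145 145 144 145 145 148 146 145 145 142 146 146 150 149 149 148 150 149 150 146 145 145 146 145 144 145 147 144 147 146]
 [145 144 145 142 144 146 145 144 146 145 147 147 150 143 144 142 144 152 150 147 148 144 146 144 144 143 144 144 145 149]
 [150 143 145 149 145 146 146 149 149 136 135 132 133 132 121 115 118 136 132 141 147 147 146 143 145 144 144 145 146 143]
 [146 148 145 144 148 145 145 146 139 104  84  69  78  84  83  65  70  80  86 116 136 142 147 146 145 141 144 143 143 147]
 [149 143 146 143 144 146 143 114  83  85  88  88  92  91  94  93  96  93  95  96  82 112 135 148 145 145 145 147 146 143]
 [149 146 145 147 146 139 114  88  89  87  92  90  90  91  93  93  94  94  92  94  68  63  89 127 147 144 142 143 144 146]
 [148 147 147 145 134 102  91  90  87  88  89  87  89  91  93  91  99  97 104 105 103  96  84  95 123 146 144 144 146 145]
 [147 147 148 140 113  92  95  90  89  89  89  96  97  99 104 107 104 103 107 105 106 107 102  89  85 
[... 2396 characters left out ...]
151 153 151 154 159 162 153 151 147 147 129 110 108 132 143 147 148 143 147 147 143]
 [144 144 145 147 148 147 146 138 122 130 122 146 160 159 154 146 149 147 115 115 122 129 144 148 148 146 145 147 144 146]
 [144 144 145 144 147 145 149 149 139 130 111 133 142 135 130 134 131 129  96 131 138 147 150 147 146 145 146 144 143 143]
 [146 146 146 145 145 144 149 147 145 144 137 128 124 122 125 128 122 125 123 144 148 146 147 149 145 147 146 146 146 146]
 [146 144 145 143 146 147 147 146 147 145 144 146 146 147 145 147 146 147 144 146 148 143 147 147 148 146 145 145 146 145]
 [147 146 143 144 144 146 147 146 147 145 145 144 144 143 144 147 145 146 144 142 147 147 148 145 145 146 148 145 147 149]]
```

View pics/sp.png

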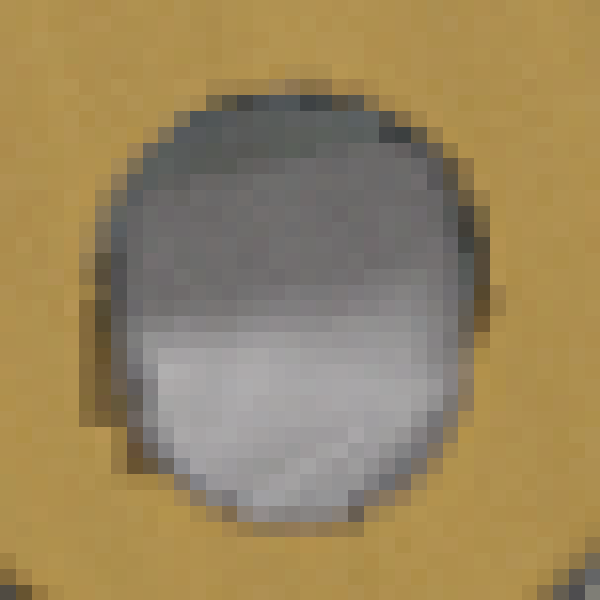

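The flat's direction is still uncertain, somewhere between 94° and 101°. I'll take one closer look with the camera straight above the spindle.

In the tool's units: -0.025 m is -0.4, -0.02 m is -0.32.

```bash
python3 -m pendant '[[[-0.32, 0, 0], [0, 0, 0], 1], [[-0.4, 0, 0.24], [0, 0, 0], 1], [[-0.4, 0, 0.32], [0, 0, 0], 1], [[0, 0, 0.32], [0, 0, 0], 1], [[0, 0, 0.192], [0, 0, 0], 1], [[0, 0, 0], [0, 0, 0], 1], [[0, 0, 0], [0, 0, 0], 1]]'
python3 - <<'E'
from h import *
im=snap("wrist","w3"); p=robot.camera_params("wrist"); print(robot.read_state()["time"],p["position"])
c=proj("wrist",[.458,.1165,.074]).astype(int); print(c)
y0,x0=c[1]-60,c[0]-80; print(y0,x0)
cv2.imwrite("pics/w3z.png",cv2.resize(im[y0:y0+120,x0:x0+160,::-1],(800,600),interpolation=cv2.INTER_NEAREST))
E
```

```text
time: 4.5
tcp_pos: [0.4577, 0.0355, 0.0958]
eef_rot: [0.706, 0.708, 0.0, 0.0]
contact_force: [0.5, -0.1, -0.6]
gripper_width: 1.0
finger_force: 0.0
4.55 [0.45635967 0.11874227 0.22659097]
[328 122]
62 248
```

View pics/w3z.png

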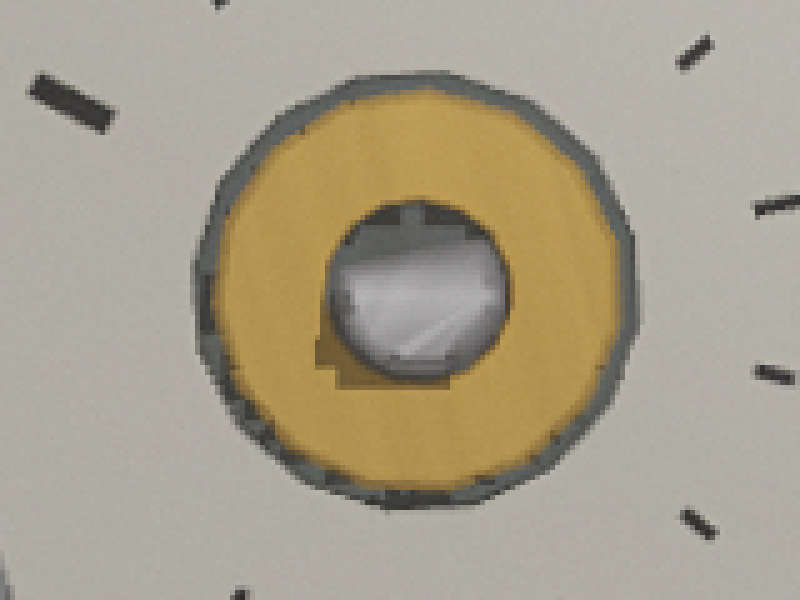

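The view from above clearly shows the D, with its flat edge running from about (340,262) to (480,238) in the crop. I'll fit the edge, the collar and the zero mark by casting rays.

```bash
python3 - <<'E'
from h import *
im=cv2.imread("pics/w3.png"); p=robot.camera_params("wrist")
hsv=cv2.cvtColor(im,cv2.COLOR_BGR2HSV); g=cv2.cvtColor(im,cv2.COLOR_BGR2GRAY).astype(float)
m=cv2.inRange(hsv,(10,90,80),(35,255,255)); m[:62]=0;m[180:]=0;m[:,:280]=0;m[:,385:]=0
cs,h=cv2.findContours(m,cv2.RETR_CCOMP,1)
o=max(cs,key=cv2.contourArea)[:,0]
Q=np.array([onz("wrist",a,b,.0595,p)[:2] for a,b in o]); c,r=fitcirc(Q); print("collar",c,r)
# scale marks: all dark blobs around, for box centre
# flat edge
for lev in (118,125,132):
    E=[]
    for u in range(318,344):
        col=g[104:124,u]
        k=[i for i in range(len(col)-1) if col[i]<lev<=col[i+1] and col[i+1]-0>=lev]
        if k: i=k[-1]; E.append((u,104+i+(lev-col[i])/(col[i+1]-col[i])))
    P=np.array([onz("wrist",a,b,.072,p)[:2] for a,b in E[2:-2]])
    v=cv2.fitLine(P.astype(np.float32),cv2.DIST_HUBER,0,.0001,.0001).ravel()
    n=np.array([-v[1],v[0]]); n*=np.sign(n[1]); print(lev,"flat dir",np.degrees(np.arctan2(n[1],n[0])),"dist from collar axis",(v[2:]-c)@n, np.round([e[1] for e in E],1))
k=(g[70:95,248:275]<75); vv,uu=np.where(k); Z=np.array([onz("wrist",a+248,b+70,.0525,p)[:2] for a,b in zip(uu,vv)])
print("zero",np.degrees(np.arctan2(*(Z.mean(0)-c)[::-1])),np.linalg.norm(Z.mean(0)-c))
# spindle circle (lower half silhouette) at z~.071
inner=[x[:,0] for x in cs if 600<cv2.contourArea(x)<2500]; print([len(x) for x in inner])
E
```

```text
collar [0.45945524 0.11760005] 0.017878411316481505
118 flat dir 100.88547 dist from collar axis 0.0030170919875395713 [115.1 114.9 114.8 114.7 114.4 114.3 114.2 114.1 114.2 113.8 113.4 113.2
 112.8 112.7 112.6 112.5 112.3 112.4 112.  111.7 111.7 111.4 111.1 110.8
 110.8 110.7]
125 flat dir 99.539375 dist from collar axis 0.002719857577393956 [115.6 115.5 115.2 115.2 115.  114.8 114.8 114.6 114.6 114.3 114.1 113.8
 113.5 113.5 113.3 113.1 112.9 113.3 112.8 112.8 112.5 112.3 112.  112.1
 111.6 111.6]
132 flat dir 98.15853 dist from collar axis 0.0024279101132795365 [116.1 116.  115.7 115.7 115.5 115.3 115.3 115.2 115.1 114.9 114.6 114.3
 114.2 114.2 114.1 114.  114.1 113.9 113.6 113.6 113.3 113.2 113.1 112.9
 112.4 112.6]
zero 150.1591632944205 0.03668666652402829
[104]
```

In the tool's units: -0.045 m is -0.72, -0.035 m is -0.56.

```bash
python3 -m pendant '[[[-0.4, -0.032, 0], [0, 0, 0], 1], [[-0.72, -0.048, 0], [0, 0, 0], 1], [[-0.72, -0.048, 0], [0, 0, 0], 1], [[-0.56, -0.048, 0], [0, 0, 0], 1], [[-0.24, -0.032, 0], [0, 0, 0], 1], [[-0.08, 0, 0], [0, 0, 0], 1], [[0, 0, 0], [0, 0, 0], 1], [[0, 0, 0], [0, 0, 0], 1]]' 60
python3 - <<'E'
from h import *
to([.4447,-.1345,.036],90)
im=snap("wrist","w4"); p=robot.camera_params("wrist"); g=im.max(2).astype(int)
c=proj("wrist",[.4447,-.121,.044]).astype(int); print(c)
v,u=np.where(im[c[1]-30:c[1]+30,c[0]-7:c[0]+7].min(2)>120); u=u+c[0]-7; v=v+c[1]-30
P=np.array([onz("wrist",a,b,.044,p)[:2] for a,b in zip(u,v)])
x=np.polyfit(P[:,1],P[:,0],1); print(len(u),"line x vs y slope deg",np.degrees(x[0]),P.mean(0),P.min(0),P.max(0))
E
```

```text
time: 5.55
tcp_pos: [0.4445, -0.1335, 0.0953]
eef_rot: [0.706, 0.708, 0.0, -0.0]
contact_force: [0.0, 0.8, -0.1]
gripper_width: 0.998
finger_force: 0.0
pos [ 0.4445 -0.1335  0.0953] yaw 90.18 d_tool [-0.0011  0.0003  0.0593] rz 0.0032
[327 254]
141 line x vs y slope deg 0.6347480380026043 [ 0.44478391 -0.1177417 ] [ 0.4435711  -0.12732631] [ 0.44569826 -0.10838062]
```

In the tool's units: 0.02 m is 0.32, 0.015 m is 0.24.

```bash
python3 -m pendant '[[[-0.016, 0, 0.16], [0, 0, 0], 1], [[0, 0, 0.32], [0, 0, 0], 1], [[0, 0, 0.24], [0, 0, 0], 1], [[0, 0, 0.128], [0, 0, 0], 1], [[0, 0, 0.08], [0, 0, 0], 1], [[0, 0, 0.016], [0, 0, 0], 1], [[0, 0, 0], [0, 0, 0], 1]]' 60 && python3 -m pendant '[[[0, 0, 0], [0, 0, 0], 0], [[0, 0, 0], [0, 0, 0], 0], [[0, 0, 0], [0, 0, 0], 0], [[0, 0, 0], [0, 0, 0], 0], [[0, 0, 0], [0, 0, 0], 0], [[0, 0, 0], [0, 0, 0], 0], [[0, 0, 0], [0, 0, 0], 0], [[0, 0, 0], [0, 0, 0], 0]]' 60
```

```text
time: 6.48
tcp_pos: [0.4448, -0.1356, 0.0365]
eef_rot: [0.706, 0.708, 0.0, 0.0]
contact_force: [0.2, 0.5, 0.1]
gripper_width: 1.002
finger_force: 0.0
time: 7.48
tcp_pos: [0.4448, -0.1356, 0.0367]
eef_rot: [0.706, 0.708, 0.0, 0.0]
contact_force: [0.2, 1.3, 4.9]
gripper_width: 0.196
finger_force: 59.3
```

In the tool's units: -0.035 m is -0.56, -0.02 m is -0.32.

```bash
python3 -m pendant '[[[0, 0, -0.08], [0, 0, 0], 0], [[0, 0, -0.32], [0, 0, 0], 0], [[0, 0, -0.56], [0, 0, 0], 0], [[0, 0, -0.56], [0, 0, 0], 0], [[0, 0, -0.32], [0, 0, 0], 0], [[0, 0, -0.08], [0, 0, 0], 0], [[0, 0, 0], [0, 0, 0], 0], [[0, 0, 0], [0, 0, 0], 0]]'
python3 - <<'E'
from h import *
s,T,y=state(); z=s["tcp_pos"][2]+.0073
im=snap("wrist","w5"); p=robot.camera_params("wrist")
c=proj("wrist",s["tcp_pos"]+T.apply([.014,0,-.0073]),p).astype(int); print(c,y,s["tcp_pos"],s["contact_force"])
v,u=np.where(im[c[1]-40:c[1]+40,c[0]-9:c[0]+9].min(2)>120); u=u+c[0]-9; v=v+c[1]-40
P=np.array([T.inv().apply(onz("wrist",a,b,z,p)-s["tcp_pos"])[:2] for a,b in zip(u,v)])
x=np.polyfit(P[:,0],P[:,1],1); print(len(u),"tool-frame slope deg",np.degrees(x[0]),P.mean(0),P.min(0),P.max(0))
cv2.imwrite("pics/w5z.png",cv2.resize(im[180:420,160:480,::-1],(640,480)))
E
```

```text
time: 8.48
tcp_pos: [0.4437, -0.1352, 0.1552]
eef_rot: [0.706, 0.708, -0.0, -0.001]
contact_force: [-0.4, -0.9, -0.7]
gripper_width: 0.192
finger_force: 58.6
[327 307] 90.10950063804432 [ 0.44365726 -0.13517241  0.15521566] [-0.41001389 -0.89180437 -0.67149009]
270 tool-frame slope deg -0.02327239633243433 [ 0.01822047 -0.00105581] [ 0.0086975  -0.00201312] [ 2.73647868e-02 -9.03457762e-05]
```

View pics/w5z.png

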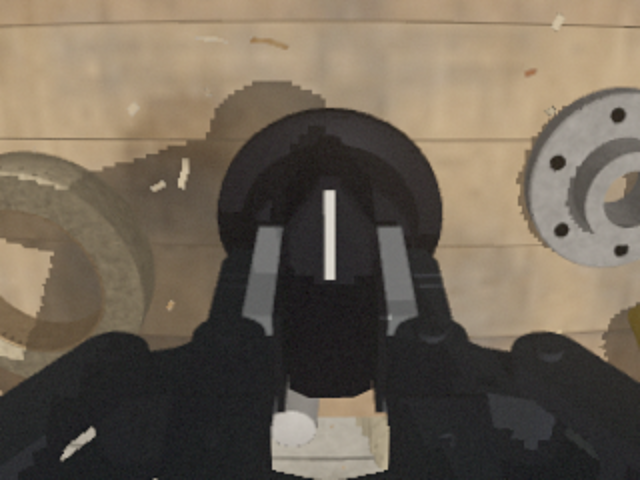

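The knob is held squarely, with its white line from (330,190) to (330,280) in the crop. The line appears about 1 mm off in tool y, which I take as camera bias. I'll stand off from the spindle at the matching yaw and measure knob and spindle with the same camera.

In the tool's units: 0.04 m is 0.64, 0.03 m is 0.48, -0.08 rad / 6.2832 = -0.0127.

```bash
python3 -m pendant '[[[0.32, 0.048, 0], [0, 0, 0], 0], [[0.56, 0.096, 0], [0, 0, 0], 0], [[0.64, 0.112, 0], [0, 0, 0], 0], [[0.64, 0.112, 0], [0, 0, 0], 0], [[0.48, 0.08, 0], [0, 0, 0], 0], [[0.24, 0.032, 0], [0, 0, -0.0095], 0], [[0, 0, 0], [0, 0, -0.0127], 0], [[0, 0, 0], [0, 0, -0.0065], 0], [[0, 0, 0], [0, 0, 0], 0], [[0, 0, 0], [0, 0, 0], 0]]'
cat > m.py <<'E'
from h import *
def measure(tag,lo=118):
    for k in range(2):
        s,T,y=state(); p=robot.camera_params("wrist"); im=snap("wrist",f"{tag}{k}")[:,:,::-1].copy(); t=s["tcp_pos"]
        tf=lambda X:T.inv().apply(X-t)
        hsv=cv2.cvtColor(im,cv2.COLOR_BGR2HSV); g=cv2.cvtColor(im,cv2.COLOR_BGR2GRAY).astype(float)
        m=cv2.inRange(hsv,(10,90,80),(35,255,255)); c0=proj("wrist",[.4595,.118,.0595],p); m2=np.zeros_like(m); cv2.circle(m2,tuple(int(a) for a in c0),55,255,-1); m&=m2
        cn=max(cv2.findContours(m,0,1)[0],key=cv2.contourArea)[:,0]
        Q=np.array([onz("wrist",a,b,.0595,p) for a,b in cn]); c,r=fitcirc(Q[:,:2])
        print("tcp",np.round(t,4),"yaw %.2f"%y,"collar world",np.round(c,4),"r %.4f"%r,"tool",np.round(tf(np.r_[c,.0595])[:2],4))
        q=proj("wrist",[c[0],c[1],.072],p); E=[]
        a=proj("wrist",np.r_[c,.072]+.001*np.array([np.cos(np.radians(y)),np.sin(np.radians(y)),0]),p)-q
        # columns across the flat, scanning image rows
        for u in range(int(q[0])-10,int(q[0])+11):
            r0=int(q[1])-16; col=g[r0:int(q[1])+4,u]
            i=[i for i in range(len(col)-1) if col[i]<lo<=col[i+1]]
            if i: i=i[-1]; E.append((u,r0+i+(lo-col[i])/(col[i+1]-col[i])))
        if len(E)>5:
            P=np.array([onz("wrist",a,b,.072,p)[:2] for a,b in E]); v=cv2.fitLine(P.astype(np.float32),cv2.DIST_HUBER,0,.0001,.0001).ravel()
            n=np.array([-v[1],v[0]]); n*=np.sign(n[1]); print(" flat %.2f"%np.degrees(np.arctan2(n[1],n[0])),"dist %.4f"%((v[2:]-c)@n))
        # held knob: white line and skirt arc, tool frame
        zk=t[2]+.0073; c1=proj("wrist",t+T.apply([.018,0,-.0073]),p).astype(int)
        vv,uu=np.where(im[c1[1]-35:c1[1]+35,c1[0]-9:c1[0]+9].min(2)>120)
        L=np.array([tf(onz("wrist",a+c1[0]-9,b+c1[1]-35,zk,p))[:2] for a,b in zip(uu,vv)]); sl=np.polyfit(L[:,0],L[:,1],1)
        print(" line n",len(L),"yaw off %.2f"%-np.degrees(sl[0]),"mean",np.round(L.mean(0),4),"x",L[:,0].min(),L[:,0].max())
        s0=proj("wrist",t+T.apply([0,0,.034]),p); S=[]
        for an in np.radians(np.arange(-55,56,2.5)):
            # outward radial scan of the skirt's rim, dark to bright
            pr=[]; rr=np.arange(.022,.036,.00025)
            for r_ in rr:
                w=proj("wrist",t+T.apply([r_*np.cos(an),r_*np.sin(an),.034]),p); pr.append(cv2.getRectSubPix(g.astype(np.float32),(1,1),tuple(map(float,w)))[0,0])
            pr=np.array(pr); j=np.where(pr>75)[0]
            if len(j) and j[0]>0: S.append(rr[j[0]]*np.array([np.cos(an),np.sin(an)]))
        S=np.array(S); print(" skirt n",len(S),fitcirc(S))
if __name__=="__main__":
    import sys; measure(sys.argv[1]); print(robot.read_state()["time"])
E
python3 m.py a
```

```text
time: 9.78
tcp_pos: [0.474, 0.0442, 0.156]
eef_rot: [0.64, 0.769, -0.0, -0.0]
contact_force: [0.7, -1.0, -1.2]
gripper_width: 0.195
finger_force: 58.6
tcp [0.474  0.0442 0.156 ] yaw 100.47 collar world [0.4593 0.1176] r 0.0178 tool [ 0.0749 -0.001 ]
 flat 102.57 dist 0.0037
 line n 269 yaw off 0.08 mean [ 0.0185 -0.0009] x 0.008911354686995413 0.027584591371596377
 skirt n 45 (array([ 0.00277615, -0.00117624]), np.float64(0.027421440736805743))
tcp [0.474  0.0442 0.1561] yaw 100.46 collar world [0.4593 0.1176] r 0.0178 tool [ 0.0749 -0.0011]
 flat 103.06 dist 0.0037
 line n 269 yaw off 0.09 mean [ 0.0185 -0.0009] x 0.008909742450675742 0.02758524767802419
 skirt n 45 (array([ 0.00276704, -0.00120406]), np.float64(0.02745745249840211))
9.875
```

View pics/a0.png

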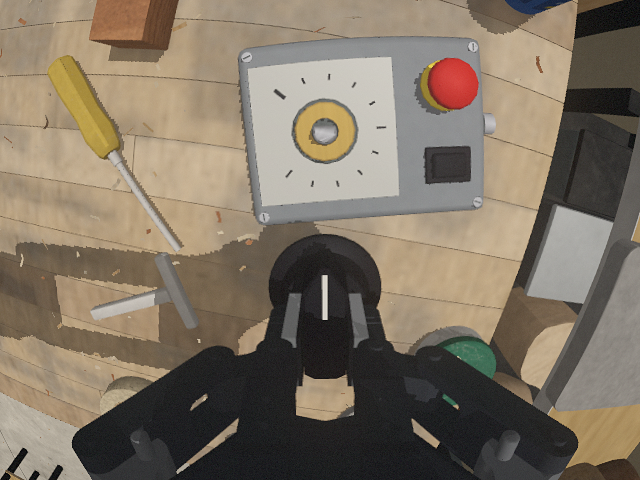

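The standoff picture shows the spindle at (325,131) directly ahead of the held knob's nose at (325,240). The skirt and collar share a lateral bias of about -1.1 mm, so I'll advance about 73.7 mm along tool x, turn about 1.2°, and lower to just above the spindle.

Units first: shifts go in shares of 62.5 mm and turns go in shares of 2 pi rad. So 0.025 m is 0.4, 0.0215 m is 0.344, -0.021 rad / 6.2832 = -0.0033.

```bash
python3 -m pendant '[[[0.24, 0, 0], [0, 0, -0.0033], 0], [[0.4, 0, 0], [0, 0, 0], 0], [[0.344, 0, 0], [0, 0, 0], 0], [[0.16, 0, 0.128], [0, 0, 0], 0], [[0.032, 0, 0.24], [0, 0, 0], 0], [[0, 0, 0.208], [0, 0, 0], 0], [[0, 0, 0.08], [0, 0, 0], 0], [[0, 0, 0], [0, 0, 0], 0], [[0, 0, 0], [0, 0, 0], 0]]'
python3 - <<'E'
from h import *
to([.4602,.1176,.112],101.7); snap("scene","s1"); im=cv2.imread("pics/s1.png"); c=proj("scene",[.46,.118,.08]).astype(int); print(c)
cv2.imwrite("pics/s1z.png",cv2.resize(im[c[1]-60:c[1]+60,c[0]-80:c[0]+80],(800,600),interpolation=cv2.INTER_CUBIC))
E
```

```text
time: 11.0
tcp_pos: [0.46, 0.1164, 0.1156]
eef_rot: [0.632, 0.775, 0.0, 0.0]
contact_force: [0.2, 0.4, -0.7]
gripper_width: 0.199
finger_force: 58.6
pos [0.46   0.1164 0.1156] yaw 101.67 d_tool [0.0011 0.0004 0.0036] rz -0.0006
[207 238]
```

View pics/s1z.png

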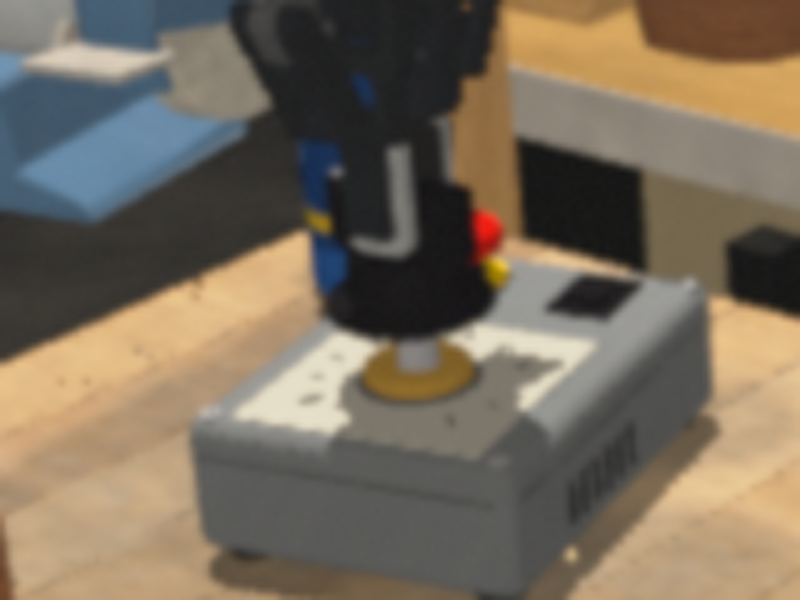

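The scene crop shows the knob skirt spanning x=323–508, directly over the spindle at x≈417 and the collar at 362–476, aligned to within about 1 mm. I'll lower it gently.

In the tool's units: 0.003 m is 0.048.

```bash
python3 -m pendant '[[[0, 0, 0.048], [0, 0, 0], 0], [[0, 0, 0.048], [0, 0, 0], 0], [[0, 0, 0.048], [0, 0, 0], 0], [[0, 0, 0], [0, 0, 0], 0]]'; python3 -c "
from h import *
to([.46,.1164,.0962],101.7);s=robot.read_state();print(s['contact_force'],s['moment'])
for z in(.0595,.0705,.079):print(proj('scene',[.46,.1175,z]))
a=proj('scene',[.46,.1175,.079]);print(proj('scene',[.461,.1175,.079])-a,proj('scene',[.46,.1185,.079])-a)"
```

```text
time: 11.55
tcp_pos: [0.4595, 0.1166, 0.1061]
eef_rot: [0.631, 0.775, -0.0, -0.0]
contact_force: [1.2, -0.2, -0.9]
gripper_width: 0.196
finger_force: 58.6
pos [0.4595 0.1166 0.1061] yaw 101.69 d_tool [-0.0003  0.0004  0.0099] rz -0.0002
[ 1.15439365 -0.18908477 -0.9302876 ] [0.05020986 0.03028343 0.05749147]
[208.78023859 249.75816195]
[208.22624365 243.74410225]
[207.79461428 239.05841904]
[ 0.42805323 -0.20596844] [-0.43944764 -0.13865504]
```

The underside is 4.6 mm below the spindle top with no force, so the knob is on. I'll continue down onto the collar.

In the tool's units: 0.003 m is 0.048.

```bash
python3 -m pendant '[[[0, 0, 0.048], [0, 0, 0], 0], [[0, 0, 0.048], [0, 0, 0], 0], [[0, 0, 0.048], [0, 0, 0], 0], [[0, 0, 0], [0, 0, 0], 0]]' 90 && python3 -m pendant '[[[0, 0, 0.04], [0, 0, 0], 0], [[0, 0, 0.032], [0, 0, 0], 0], [[0, 0, 0.016], [0, 0, 0], 0], [[0, 0, 0], [0, 0, 0], 0]]' 90; python3 -c "
from h import *
s=robot.read_state();print(s['tcp_pos'],s['contact_force'],s['moment'])"
```

```text
time: 12.05
tcp_pos: [0.4595, 0.1166, 0.0971]
eef_rot: [0.631, 0.775, -0.0, -0.0]
contact_force: [0.8, 0.3, -1.5]
gripper_width: 0.185
finger_force: 92.7
time: 12.55
tcp_pos: [0.4597, 0.1166, 0.0924]
eef_rot: [0.631, 0.775, 0.0, 0.0]
contact_force: [-2.0, -1.2, 6.7]
gripper_width: 0.188
finger_force: 93.8
[0.45974694 0.11663457 0.09236315] [-1.95102544 -1.17961053  6.72363668] [-0.04092721  0.3109731  -0.0061852 ]
```

In the tool's units: 0.001 m is 0.016, 0.0005 m is 0.008.

```bash
python3 -m pendant '[[[0, 0, 0.016], [0, 0, 0], 0], [[0, 0, 0.008], [0, 0, 0], 0], [[0, 0, 0], [0, 0, 0], 0]]' 90 && python3 -m pendant '[[[0, 0, 0.008], [0, 0, 0], 0], [[0, 0, 0], [0, 0, 0], 0]]' && python3 -m pendant '[[[0, 0, 0.008], [0, 0, 0], 0], [[0, 0, 0], [0, 0, 0], 0]]'
```

```text
time: 12.92
tcp_pos: [0.4598, 0.1166, 0.0912]
eef_rot: [0.631, 0.775, 0.0, 0.0]
contact_force: [-2.0, 0.0, 10.0]
gripper_width: 0.187
finger_force: 94.2
time: 13.18
tcp_pos: [0.4598, 0.1166, 0.0912]
eef_rot: [0.631, 0.775, 0.0, 0.0]
contact_force: [-2.8, -0.8, 14.7]
gripper_width: 0.186
finger_force: 94.9
time: 13.42
tcp_pos: [0.4598, 0.1166, 0.0912]
eef_rot: [0.631, 0.775, 0.001, 0.0]
contact_force: [-4.3, -1.0, 17.8]
gripper_width: 0.184
finger_force: 95.5
```

Bottomed at TCP z = 0.0912 m, as predicted, with about 18 N. Now I'll turn it anticlockwise.

In the tool's units: -0.1 rad / 6.2832 = -0.0159.

```bash
python3 -m pendant '[[[0, 0, 0], [0, 0, -0.0095], 0], [[0, 0, 0], [0, 0, -0.0159], 0], [[0, 0, 0], [0, 0, -0.0159], 0], [[0, 0, 0], [0, 0, -0.0159], 0], [[0, 0, 0], [0, 0, -0.0159], 0], [[0, 0, 0], [0, 0, -0.0159], 0], [[0, 0, 0], [0, 0, -0.0159], 0], [[0, 0, 0], [0, 0, -0.0127], 0], [[0, 0, 0], [0, 0, 0], 0], [[0, 0, 0], [0, 0, 0], 0]]'; python3 -c "
from h import *
to([.46,.1166,.0912],150);s=robot.read_state();print(s['contact_force'],s['moment'],s['q'])"
```

```text
time: 14.68
tcp_pos: [0.4604, 0.1173, 0.0912]
eef_rot: [0.308, 0.951, 0.001, 0.001]
contact_force: [-3.2, 1.5, 17.3]
gripper_width: 0.182
finger_force: 95.1
pos [0.4604 0.1173 0.0912] yaw 144.07 d_tool [-0.0001 -0.0008 -0.    ] rz -0.1035
[-3.22281354  1.5034501  17.31447021] [0.3469596  0.68722282 0.07844223] [ 1.59796062e-01  3.46658371e-01  1.91197177e+00  1.39035843e-03
  8.80166792e-01 -7.84807206e-01]
```

In the tool's units: -0.05 rad / 6.2832 = -0.008.

```bash
for i in 1; do python3 -m pendant '[[[0, 0, 0], [0, 0, -0.008], 0], [[0, 0, 0], [0, 0, 0], 0], [[0, 0, 0], [0, 0, 0], 0]]' >/dev/null; python3 -c "
from h import *
to([.46,.1166,.0912],150);s=robot.read_state();print(s['contact_force'],s['moment'])"; python3 -m pendant '[[[0, 0, 0], [0, 0, -0.008], 0], [[0, 0, 0], [0, 0, 0], 0], [[0, 0, 0], [0, 0, 0], 0]]'  >/dev/null; python3 -c "
from h import *
to([.46,.1166,.0912],150);s=robot.read_state();print(s['contact_force'],s['moment'])"; python3 -m pendant '[[[0, 0, 0], [0, 0, -0.008], 0], [[0, 0, 0], [0, 0, 0], 0], [[0, 0, 0], [0, 0, 0], 0]]'  >/dev/null; python3 -c "
from h import *
to([.46,.1166,.0912],150);s=robot.read_state();print(s['contact_force'],s['moment'])"; done
```

```text
pos [0.4604 0.1173 0.0912] yaw 146.92 d_tool [-0.0001 -0.0008 -0.    ] rz -0.0537
[-3.59006807  2.78687243 17.28007973] [ 0.36064723  0.65257717 -0.02259784]
pos [0.4603 0.1173 0.0912] yaw 149.79 d_tool [-0.0001 -0.0008  0.    ] rz -0.0037
[-3.55274732  2.46986414 17.08320361] [ 2.97413595e-01  6.46274970e-01 -3.97687298e-04]
pos [0.4602 0.1173 0.0912] yaw 152.65 d_tool [-0.0001 -0.0008 -0.    ] rz 0.0463
[-3.68860468  1.98827588 17.91236108] [ 0.29798903  0.67572952 -0.00176634]
```

In the tool's units: -0.04 rad / 6.2832 = -0.0064.

```bash
M="from h import *
to([.46,.1166,.0912],150);s=robot.read_state();print(s['contact_force'],s['moment'],s['tau'][5],s['gripper_width'])"
python3 -m pendant '[[[0, 0, 0], [0, 0, -0.0064], 0], [[0, 0, 0], [0, 0, 0], 0], [[0, 0, 0], [0, 0, 0], 0]]' >/dev/null; python3 -c "$M"; python3 -m pendant '[[[0, 0, 0], [0, 0, -0.0064], 0], [[0, 0, 0], [0, 0, 0], 0], [[0, 0, 0], [0, 0, 0], 0]]' >/dev/null; python3 -c "$M"; python3 -m pendant '[[[0, 0, 0], [0, 0, -0.0064], 0], [[0, 0, 0], [0, 0, 0], 0], [[0, 0, 0], [0, 0, 0], 0]]' >/dev/null; python3 -c "$M"
```

```text
pos [0.4603 0.1173 0.0912] yaw 154.94 d_tool [-0.0001 -0.0008  0.    ] rz 0.0863
[-2.76961807  1.8310684  17.14193569] [ 0.27002036  0.63394821 -0.10726919] -0.047539741499349475 0.18712282455637
pos [0.4602 0.1173 0.0912] yaw 157.23 d_tool [-0.0001 -0.0007  0.    ] rz 0.1262
[-3.52802097  2.00526512 17.21460956] [ 0.26843812  0.70210289 -0.04032885] -0.04869001801125705 0.18465058766296047
pos [0.4602 0.1173 0.0912] yaw 159.53 d_tool [-0.0001 -0.0007 -0.    ] rz 0.1663
[-3.19976793  1.58494971 16.83546576] [ 0.33513807  0.7215164  -0.02676698] -0.04951874376274645 0.18616403517309052
```

In the tool's units: -0.03 rad / 6.2832 = -0.0048.

```bash
M="from h import *
to([.46,.1166,.0912],150);s=robot.read_state();print(s['contact_force'],s['moment'],s['tau'][5],s['gripper_width'])"
python3 -m pendant '[[[0, 0, 0], [0, 0, -0.0048], 0], [[0, 0, 0], [0, 0, 0], 0], [[0, 0, 0], [0, 0, 0], 0]]' >/dev/null; python3 -c "$M"; python3 -m pendant '[[[0, 0, 0], [0, 0, -0.0048], 0], [[0, 0, 0], [0, 0, 0], 0], [[0, 0, 0], [0, 0, 0], 0]]' >/dev/null; python3 -c "$M"; python3 - <<'E'
from h import *
s,T,y=state(); t=s["tcp_pos"]; p=robot.camera_params("wrist"); im=snap("wrist","r1")[:,:,::-1]
tf=lambda X:T.inv().apply(X-t); c1=proj("wrist",t+T.apply([.018,0,-.0073]),p).astype(int)
vv,uu=np.where(im[c1[1]-35:c1[1]+35,c1[0]-9:c1[0]+9].min(2)>120)
L=np.array([tf(onz("wrist",a+c1[0]-9,b+c1[1]-35,t[2]+.0073,p))[:2] for a,b in zip(uu,vv)]); sl=np.polyfit(L[:,0],L[:,1],1)
print(len(L),"knob yaw rel tool",-np.degrees(sl[0]),s["time"])
E
```

```text
pos [0.4601 0.1173 0.0912] yaw 161.24 d_tool [-0.0001 -0.0007 -0.    ] rz 0.1962
[-3.58759558  1.10200851 17.07674193] [ 0.23374751  0.69113874 -0.1564494 ] -0.07192844990640879 0.18292408915449976
pos [0.4601 0.1173 0.0912] yaw 162.96 d_tool [-0.0001 -0.0007 -0.    ] rz 0.2262
[-4.17662974  2.45326474 18.0178667 ] [ 0.21408052  0.73231282 -0.14950855] -0.07295528193935752 0.1824767508556115
180 knob yaw rel tool 0.021241894929649962 17.675
```

View pics/r1.png

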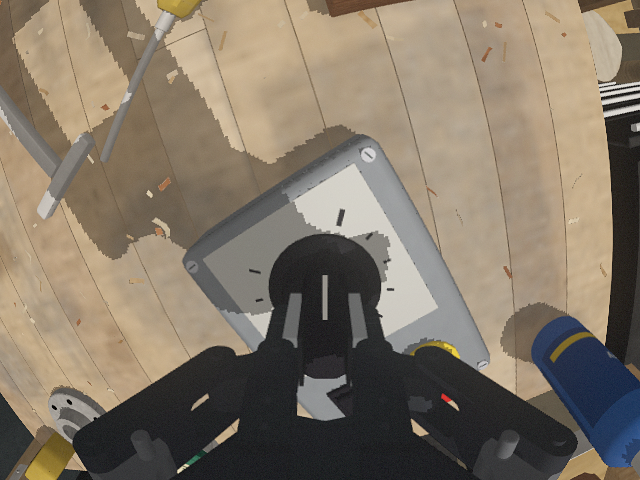

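The pointer is past the zero mark, which is at (341,217), and the knob has not slipped in the jaws. I'll keep turning until the stop is clearly felt.

In the tool's units: -0.03 rad / 6.2832 = -0.0048.

```bash
M="from h import *
to([.46,.1166,.0912],150);s=robot.read_state();print(s['contact_force'],s['moment'],s['tau'][5],s['gripper_width'])"
python3 -m pendant '[[[0, 0, 0], [0, 0, -0.0048], 0], [[0, 0, 0], [0, 0, 0], 0], [[0, 0, 0], [0, 0, 0], 0]]' >/dev/null; python3 -c "$M"; python3 -m pendant '[[[0, 0, 0], [0, 0, -0.0048], 0], [[0, 0, 0], [0, 0, 0], 0], [[0, 0, 0], [0, 0, 0], 0]]' >/dev/null; python3 -c "$M"
```

```text
pos [0.4601 0.1172 0.0912] yaw 164.68 d_tool [-0.0001 -0.0006 -0.    ] rz 0.2562
[-4.03677804  1.16848869 18.95394589] [ 0.26486812  0.74827012 -0.07904125] -0.07405748125165701 0.18451016965209713
pos [0.4601 0.1172 0.0912] yaw 166.40 d_tool [-0.0001 -0.0006 -0.    ] rz 0.2862
[-3.87446055  1.23019559 17.98534662] [ 0.21995025  0.78441523 -0.09767526] -0.0751670217141509 0.184525263245323
```

In the tool's units: -0.03 rad / 6.2832 = -0.0048.

```bash
M="from h import *
to([.46,.1166,.0912],150);s=robot.read_state();print(s['contact_force'],s['moment'],s['tau'][5],s['q'][5],s['time'])"
python3 -m pendant '[[[0, 0, 0], [0, 0, -0.0048], 0], [[0, 0, 0], [0, 0, 0], 0], [[0, 0, 0], [0, 0, 0], 0]]' >/dev/null; python3 -c "$M"; python3 -m pendant '[[[0, 0, 0], [0, 0, -0.0048], 0], [[0, 0, 0], [0, 0, 0], 0], [[0, 0, 0], [0, 0, 0], 0]]' >/dev/null; python3 -c "$M"; python3 -m pendant '[[[0, 0, 0], [0, 0, -0.0048], 0], [[0, 0, 0], [0, 0, 0], 0], [[0, 0, 0], [0, 0, 0], 0]]' >/dev/null; python3 -c "$M"
```

```text
pos [0.46   0.1173 0.0912] yaw 168.12 d_tool [-0.0001 -0.0007 -0.    ] rz 0.3163
[-4.5719778   1.65099075 17.78387296] [ 0.21925523  0.73894487 -0.0608851 ] -0.07607735227793455 -1.2045766412283276 18.85
pos [0.46   0.1172 0.0912] yaw 169.84 d_tool [-0.0001 -0.0006 -0.    ] rz 0.3462
[-3.97843614  1.49268155 18.25080374] [ 0.20993525  0.76879452 -0.12860054] -0.09147100383415818 -1.2345193533173096 19.225
pos [0.4599 0.1172 0.0912] yaw 171.55 d_tool [-0.0002 -0.0005 -0.    ] rz 0.3762
[-4.51398446  0.82447194 18.68312616] [ 0.20688833  0.78708702 -0.12647208] -0.10448348941281438 -1.2644880849340299 19.6
```

```bash
cat > k.py <<'E'
from h import *
import sys
s,T,y=state(); t=s["tcp_pos"]; p=robot.camera_params("wrist"); im=snap("wrist",sys.argv[1])[:,:,::-1]
tf=lambda X:T.inv().apply(X-t); c1=proj("wrist",t+T.apply([.018,0,-.0073]),p).astype(int)
vv,uu=np.where(im[c1[1]-35:c1[1]+35,c1[0]-12:c1[0]+12].min(2)>110)
L=np.array([tf(onz("wrist",a+c1[0]-12,b+c1[1]-35,t[2]+.0073,p))[:2] for a,b in zip(uu,vv)]); sl=np.polyfit(L[:,0],L[:,1],1)
print(len(L),"knob rel tool",-np.degrees(sl[0]),L.mean(0),"yaw",y,s["time"])
g=cv2.cvtColor(np.ascontiguousarray(im),cv2.COLOR_BGR2GRAY)
k=np.zeros_like(g); 
z0=proj("wrist",[.4595+.0367*np.cos(np.radians(150)),.1176+.0367*np.sin(np.radians(150)),.0525],p); print("expected zero px",z0)
b=im[int(z0[1])-40:int(z0[1])+110,max(0,int(z0[0])-100):int(z0[0])+100]; cv2.imwrite("pics/"+sys.argv[1]+"z.png",cv2.resize(b,(800,600),interpolation=cv2.INTER_CUBIC))
E
python3 k.py r2
```

```text
180 knob rel tool 0.02051641561979013 [0.01844966 0.00087526] yaw 171.5532157374677 19.6
expected zero px [351.70634101 221.40086377]
```

View pics/r2z.png

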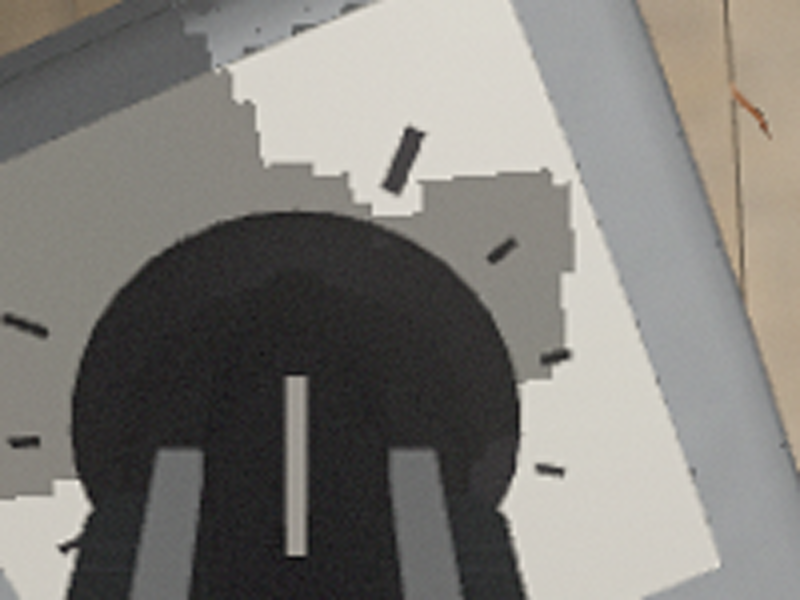

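The crop shows the pointer about 21° past the thick zero mark at (403,160), with the knob still square in the jaws. The arm's sideways give may be widening the play, so I'll continue in small steps and watch for a firm torque rise.

In the tool's units: -0.03 rad / 6.2832 = -0.0048.

```bash
M="from h import *
to([.4604,.1166,.0912],150);s=robot.read_state();print(np.round(s['contact_force'],1),np.round(s['moment'],3),'tau6 %.4f'%s['tau'][5],'w %.4f'%s['gripper_width'],s['time'])"
python3 -m pendant '[[[0, 0, 0], [0, 0, -0.0048], 0], [[0, 0, 0], [0, 0, 0], 0]]' >/dev/null; python3 -c "$M"; python3 -m pendant '[[[0, 0, 0], [0, 0, -0.0048], 0], [[0, 0, 0], [0, 0, 0], 0]]' >/dev/null; python3 -c "$M"; python3 -m pendant '[[[0, 0, 0], [0, 0, -0.0048], 0], [[0, 0, 0], [0, 0, 0], 0]]' >/dev/null; python3 -c "$M"; python3 -m pendant '[[[0, 0, 0], [0, 0, -0.0048], 0], [[0, 0, 0], [0, 0, 0], 0]]' >/dev/null; python3 -c "$M"; python3 k.py r3
```

```text
pos [0.4597 0.1171 0.0912] yaw 173.28 d_tool [-0.0007 -0.0004 -0.    ] rz 0.4063
[-4.7  0.6 18.5] [ 0.166  0.803 -0.137] tau6 -0.1905 w 0.1859 19.9
pos [0.4596 0.1169 0.0912] yaw 175.00 d_tool [-0.0008 -0.0003 -0.    ] rz 0.4363
[-4.   0.8 18.6] [ 0.136  0.85  -0.15 ] tau6 -0.2063 w 0.1854 20.15
pos [0.4596 0.1169 0.0912] yaw 176.72 d_tool [-0.0008 -0.0002 -0.    ] rz 0.4663
[-4.9  0.4 18.3] [-0.02   0.845 -0.192] tau6 -0.2328 w 0.1846 20.4
pos [0.4595 0.1168 0.0912] yaw 178.44 d_tool [-0.0009 -0.0002 -0.    ] rz 0.4964
[-5.2 -1.2 18.3] [-0.029  0.858 -0.139] tau6 -0.2463 w 0.1903 20.65
180 knob rel tool 0.0184301829163984 [0.0183281  0.00101484] yaw 178.44020606194638 20.65
expected zero px [360.60092845 225.73376   ]
```

Torque has climbed to 0.25 N m and the knob is being pushed sideways off the flat's edge, so the spindle is hard on its stop. I'll ease back within the play, which leaves the spindle where it is, so the pointer ends only a little past zero and stays pressed.

In the tool's units: 0.07 rad / 6.2832 = 0.0111.

```bash
M="from h import *
to([.4604,.1166,.0912],157);s=robot.read_state();print(np.round(s['contact_force'],1),np.round(s['moment'],3),'tau6 %.4f'%s['tau'][5],'w %.4f'%s['gripper_width'],s['time'])"
python3 -m pendant '[[[0, 0, 0], [0, 0, 0.008], 0], [[0, 0, 0], [0, 0, 0.0111], 0], [[0, 0, 0], [0, 0, 0.0111], 0], [[0, 0, 0], [0, 0, 0.008], 0], [[0, 0, 0], [0, 0, 0.0064], 0], [[0, 0, 0], [0, 0, 0.0032], 0], [[0, 0, 0], [0, 0, 0], 0], [[0, 0, 0], [0, 0, 0], 0]]' >/dev/null; python3 -c "$M"; python3 -m pendant '[[[0, 0, 0], [0, 0, 0.0048], 0], [[0, 0, 0], [0, 0, 0.0048], 0], [[0, 0, 0], [0, 0, 0], 0], [[0, 0, 0], [0, 0, 0], 0]]' >/dev/null; python3 -c "$M"; python3 k.py r4
```

```text
pos [0.4604 0.1167 0.0912] yaw 161.29 d_tool [-0.0001 -0.0001  0.    ] rz 0.0749
[-2.9 -0.6 18. ] [-0.143  0.656  0.081] tau6 0.0539 w 0.1919 21.7
pos [0.4606 0.1168 0.0912] yaw 157.85 d_tool [ 0.0002 -0.0002 -0.    ] rz 0.0148
[-3.2  0.2 16.1] [-0.074  0.629  0.042] tau6 0.0286 w 0.1844 22.2
180 knob rel tool 0.02033578392433141 [0.01861942 0.00055856] yaw 157.84878903912397 22.2
expected zero px [334.53496366 215.21147515]
```

In the tool's units: -0.02 rad / 6.2832 = -0.0032.

```bash
python3 -m pendant '[[[0, 0, 0], [0, 0, -0.0032], 0], [[0, 0, 0], [0, 0, -0.0016], 0], [[0, 0, 0], [0, 0, 0], 0], [[0, 0, 0], [0, 0, 0], 0]]'; python3 -c "
from h import *
s=robot.read_state();print(state()[2],s['tau'][5],s['time']);print(robot.close_job())"
```

```text
time: 22.75
tcp_pos: [0.4607, 0.1168, 0.0912]
eef_rot: [0.178, 0.984, 0.001, 0.001]
contact_force: [-3.0, 0.8, 15.9]
gripper_width: 0.187
finger_force: 95.1
159.54111343800423 -0.1012748759239912 22.75
the job is handed in; nothing more can be done
None
```

The knob is on the spindle and I've handed the job in at 22.8 s with the arm still holding it fully down (about 16 N); the turning torque shows the spindle on its zero stop (no direct reading), and the pointer rests about 9° past the zero mark, after I overturned it to about 28° past and eased it back.

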